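Find the loose coat peg and screw it tight

ROBOT

A 6-joint arm with a two-finger parallel gripper is mounted at the origin on the work surface. World frame = base frame: x ahead of the robot, y to its left, z up, the work surface at z = 0. Lengths are in m, angles in degrees, forces in N, time in s.
With the tool pointing down it reaches from about 0.4 to 0.825 m from the base axis. Payload 7 kg.
Tool frame: the origin (TCP) lies at the very end of the fingers, on their centre line; the grasp point (between the pads) lies 19 mm behind it (ctrl.tcp_to_grasp is the distance from the TCP to the grasp point, in m); z points along the fingers, y is the direction in which the jaws open and shut (so a half turn about z gives the same grasp; the last joint's range is limited). The gripper opens to 88 mm and grips with 3 to 60 N. Pads are 19 mm wide; open, the fingers measure 130 mm over their backs; the gripper's body (78 mm by 193 mm) begins 47 mm behind the grasp point.
Start: joints at [91.163, 20.546, 0.682, 0, -70.136, -16.507], TCP at [0.179, 0.651, 0.227] pointing down, gripper open.
Joint ranges: [-176.03, 176.03], [-82.01, 121.73], [-58.28, 71.71], [-173.87, 95.51], [-174.79, -0.11], [-173.66, 173.66]. Speed limits (degrees/s): [136.94, 136.94, 172.46, 180, 180, 180].

INTERFACE

Orientations are given as [roll, pitch, yaw] about the fixed x, y, z axes, in that order (R = Rz(yaw) Ry(pitch) Rx(roll)).
In Python, from plant import ctrl gives the robot as it stands.
- The arm moves only by the tool jog_arm, never from a script. Its argument "commands" is a list of rows, each an object of numbers: "x", "y", "z": the shift along the tool's x, y, z in cm; "roll": the turn about the tool's z in rad. In form: [{"x": .., "y": .., "z": .., "roll": ..}, ...]. A call has 1 to 12 rows; each row shifts and turns the commanded pose from where the row before left it, along the tool's axes as they then stand; what a row does not reach is not made up. A row lasts 1/10 s, in which the tool goes at most 50 mm and 8.59 degrees, less where a joint would pass 70% of its speed; a pose out of reach is approached as far as the arm can. A call is refused whole if a number of a shift passes 5 or a number of a turn 0.15, either way. A call with a gripper value outside its range is refused whole. "gripper" is the finger opening in cm, from 0 to 8.76, set as the call begins (left out, the last holds). The fingers move at their own pace and stop on an object; the grip force is fixed at half the most. Time passes only in rows, so rows that do not move let the fingers close. It gives the time, the measured TCP pose, the force and the opening at its end, in the units of the state.
- ctrl.get_obs(): the state, without advancing time (a new reading comes with each control period).
- ctrl.snapshot(name): name is "scene" or "top"; returns a dict with "image" (400x640x3 uint8, red, green, blue), "mtx" (3x3 intrinsics, pixels), "position" and "orientation" of the camera in the world. Camera axes: x right, y up, looking along -z (the intrinsics and any distortion apply to the point x, -y, -z); pixel columns grow to the right and rows downward; lengths in m; the calibration is good to about 2 mm. A picture is of the moment at which its call begins. There is no depth.
- ctrl.close_job(): hands the job in, once; it reports no verdict.
Trained networks look in the newest picture that a camera, given by its name, has taken for a name from the list of things; names that differ only in an ending like _2 or _b are one class to them, and where a whole thing is asked for, a point or a joint stands for the part that bears it (a point fixed in the world has none). Each returns a list of dicts, best first, with "confidence" (0 to 1); they miss things now and then, are a little off and sometimes report something else, mostly with a low value. They report only what shows in the picture. A call takes as long as a camera call.
- ctrl.search_frame(camera, query): "position" ([column, row] as shares, 0 to 1, of the picture: columns of its width, rows of its height, amid what is visible of it).
- ctrl.regions_of(camera, query): "mask" (400x640 bool, what is visible of it) and "position" ([column, row] as shares, 0 to 1, of the picture: columns of its width, rows of its height, amid what is visible of it).
The state is a dict: "clock": time; "joint_pos": joint angles; "qvel": joint speeds; "tau": joint torques, N m; "tool_pos": TCP position; "orientation": TCP orientation; "force": force on the tool from outside, world axes, zero at the start; "moment": the same for the moment, N m; "opening": finger opening in m.
Only numpy, scipy, OpenCV 4.12 (cv2) and the standard library are available. Lean on these libraries where they do the work, as an engineer would, in place of code of your own. Each camera call takes 0.05 s, during which the arm holds its last target.

TASK

One of the four pegs of the coat-peg rail has worked loose. Rock the pegs along the rail, right over to either side, to feel which one has play, then screw that peg in clockwise until it stops, and let go. Leave the things lying around the rail where they are.

Things in the scene. Friction and masses are not known exactly. Their poses are not given: they have to be found in the camera images.
- rail: coat-peg rail: white-painted board 76 mm (its x) by 470 (y) by 18 thick, screwed down flat on the hardboard panel, does not shift. Origin: centre of its underside; z up. Four alike turned beech pegs in a row along its y, 115 mm apart, slant 28 degrees from vertical towards its +x side (away from the robot). Each is screwed against a slanting collar 37 mm across, face centred 28 mm above the panel
- place_1 (a point): first peg place from the rail's -y end: middle of that peg's head, 72 mm up its axis, to 4 mm; fixed to the rail, axes as the rail's. Whether the loose peg stands here is unknown. Peg, measured along its axis from the collar's face: 33 mm wide shoulder to 7 mm, neck 17 to 19 mm wide, plain round head 25 mm wide from 50 to 90 mm, domed end at 97 mm
- place_2 (a point): second peg place from the rail's -y end: middle of that peg's head, 72 mm up its axis, to 4 mm; fixed to the rail, axes as the rail's. Whether the loose peg stands here is unknown. A peg's bolt lies on its axis: clockwise, looking down on the head, drives it in
- place_3 (a point): third peg place from the rail's -y end: middle of that peg's head, 72 mm up its axis, to 4 mm; fixed to the rail, axes as the rail's. Whether the loose peg stands here is unknown. A firm peg does not give when its head is pushed sideways, and does not turn
- place_4 (a point): fourth peg place from the rail's -y end: middle of that peg's head, 72 mm up its axis, to 4 mm; fixed to the rail, axes as the rail's. Whether the loose peg stands here is unknown. The loose peg rocks easily along the rail, by 0.09 rad (6 mm at the head) in all, not across it, and stays where let go; it needs 1.2 rad clockwise, about 0.1 N m, until it stops dead and no longer rocks
- turn (a joint): turn of the loose peg (whichever place it stands in) about its own axis, rad: 0 as found, negative is clockwise (screwed in); it stops dead at -1.2, fully home
- rock (a joint): lean of the loose peg (whichever place it stands in) along the rail, rad, positive towards the rail's +y end: 0 as found, leaning to near its -y side; 0.035 is square to its collar; 0.08 is its +y side while it is loose
- jar_mid (a point): round white plastic vitamin jar with screw lid, 62 mm across, 98 mm tall; the point is half-way up it. A loose bystander, to be left alone
- bracelet_mid (a point): stainless steel link bracelet lying flat, 66 mm across, 11 mm high; the point is half-way up it. A loose bystander, to be left alone
- hairbrush_mid (a point): yellow plastic hairbrush, 250 mm long, 58 mm wide, 29 mm high, lying on its bristles; the point is half-way up it. A loose bystander, to be left alone
- snuff_tin_mid (a point): small round aluminium snuff tin, 58 mm across, 18 mm high; the point is half-way up it. A loose bystander, to be left alone

How it is judged (in metres and radians):
On the way, in this order (a step that is already met when the one before it is completed fails the run):
1. the loose peg, which is found leaning to its one side, has been rocked over to its other side while still loose (value of joint rock above 0.06 rad and value of joint turn above -0.5 rad), for 0.05 s.
2. the loose peg is screwed home (value of joint turn below -1.08 rad), for 0.2 s.
At the end, for the whole second after the job is handed in: the peg that was loose is screwed home (within 0.12 rad of its stop) and stands square in its collar within 0.015 rad, and it is let go (value of joint turn below -1.08 rad and value of joint rock between 0.02 and 0.05 rad); the robot touches nothing.
It fails at once if the jar, bracelet, hairbrush or snuff tin is shifted by more than 25 mm (distance of any of jar_mid, bracelet_mid, hairbrush_mid, snuff_tin_mid from where it was at the start of the episode above 0.025 m).
It also fails if it takes over 59 s, if anything falls off the work surface, if the arm or the gripper's body presses on something with over 40 N, if the wrist force passes 120 N, or if a joint passes its speed limit or range.

## Working session

There is one attempt and no reset: what is moved stays moved. The work goes in short steps, Python scripts to look and compute and a tool call to move; the robot and the scene stay as the last step left them, time stands still between calls to the robot, and variables do not carry over. Pictures are saved under pics/ and viewed, and the job is handed in when it is done.

Besides the shell and the picture viewer there is one more tool, called after ">>>" in YAML: its name, and indented under it one key for each argument. jog_arm: Moves the arm, as the interface text tells. Its arguments: {"type":"object","properties":{"commands":{"type":"array"},"gripper":{"type":"number"}},"required":["commands"]}

```bash
mkdir -p pics; ls; python3 - <<'E'
from plant import ctrl
import cv2,numpy as np
print(ctrl.get_obs())
for n in ["scene","top"]:
    s=ctrl.snapshot(n); cv2.imwrite(f"pics/{n}0.png",s["image"][:,:,::-1])
    print(n,s["mtx"],s["position"],s["orientation"],[k for k in s])
    for q in ["rail","place_1","turn","jar_mid","bracelet_mid","hairbrush_mid","snuff_tin_mid"]:
        print(q,[(round(d["confidence"],2),np.round(np.array(d["position"])*[640,400],1)) for d in ctrl.search_frame(n,q)])
E
```

```text
pics
{'clock': 0.0, 'joint_pos': array([ 9.11640914e+01,  2.05901232e+01,  6.32328318e-01, -2.07364194e-02,
       -7.01355114e+01, -1.65081542e+01]), 'qvel': array([ 0.03497376,  0.04524351,  0.07816988, -0.09026746,  0.07686519,
       -0.07276389]), 'tau': array([ 1.12222126e-03, -5.82722318e+01,  2.93054867e+01,  6.99725077e+00,
        6.98208998e-03, -1.50906371e-04]), 'tool_pos': array([0.17849371, 0.6504502 , 0.22562458]), 'orientation': array([ 1.79905000e+02, -7.82583864e-03, -1.53511184e+01]), 'force': array([ 0.25913229,  0.50266158, -0.5267397 ]), 'moment': array([-0.03362807, -0.00598336,  0.01005224]), 'opening': 0.087470267817206}
scene [[395.2750308    0.         319.74911717]
 [  0.         395.2750308  192.67842686]
 [  0.           0.           1.        ]] [ 0.79007562 -0.34859661  0.71022559] [37.50366559  0.8348419  33.16206309] ['image', 'mtx', 'position', 'orientation']
rail [(0.82, array([285.9, 265.5])), (0.27, array([319.5, 201.7]))]
place_1 [(0.68, array([285.5, 271.1]))]
turn [(0.75, array([320.8, 203.7]))]
jar_mid [(0.98, array([262.2, 177.2]))]
bracelet_mid [(0.71, array([228.6, 256.3]))]
hairbrush_mid [(0.79, array([320.5, 305.1])), (0.33, array([216.8, 238.3]))]
snuff_tin_mid [(0.95, array([369.5, 223.7]))]
top [[435.97258793   0.         317.01035733]
 [  0.         435.97258793 192.01899035]
 [  0.           0.           1.        ]] [0.3732484  0.03677526 0.93200472] [  9.85860063  -1.53406439 -89.31771832] ['image', 'mtx', 'position', 'orientation']
rail [(0.59, array([332.7, 203.5]))]
place_1 [(0.95, array([330.2, 201.4]))]
turn [(0.78, array([303.3, 188.8])), (0.65, array([333.1, 199.5])), (0.15, array([375.1, 144.7]))]
jar_mid [(0.77, array([303.1, 266.9]))]
bracelet_mid [(0.47, array([395. , 264.1]))]
hairbrush_mid [(0.71, array([380.9, 146.2]))]
snuff_tin_mid [(0.79, array([290.7, 154.6])), (0.73, array([331.4, 202.9])), (0.65, array([381.1, 143.3]))]
```

View pics/scene0.png

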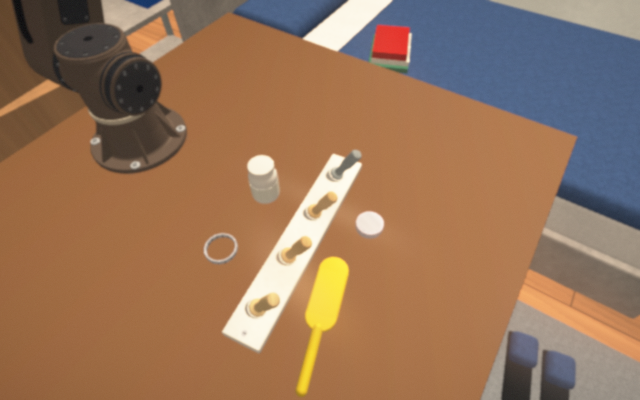

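View pics/top0.png

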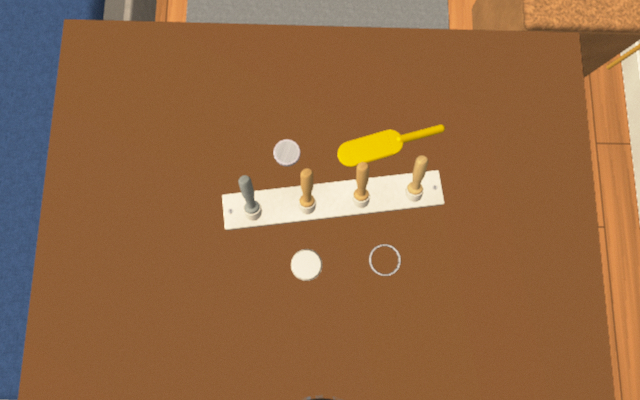

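The pictures show the rail with four pegs. In the top view the peg bases are near (252,212), (307,207), (361,200) and (415,193), and +y points left. The jar is at (306,265), the bracelet at (385,260), the tin at (287,152) and the brush at (370,148). The fourth peg is in shadow. Next I'll fit the rail pose.

```bash
cat > h.py <<'E'
import numpy as np,cv2
from scipy.spatial.transform import Rotation as R
class Cam:
    def __init__(s,d):
        s.K=np.array(d["mtx"]);s.p=np.array(d["position"]);s.R=R.from_euler('xyz',d["orientation"],degrees=True).as_matrix();s.im=d["image"]
    def proj(s,X):
        c=(np.atleast_2d(X)-s.p)@s.R; c=c*[1,-1,-1]; q=c@s.K.T; return q[:,:2]/q[:,2:]
    def ray(s,uv,z):
        v=np.linalg.inv(s.K)@np.array([uv[0],uv[1],1.]); v=s.R@(v*[1,-1,-1]); return s.p+v*(z-s.p[2])/v[2]
def load():
    from plant import ctrl
    return {n:Cam(ctrl.snapshot(n)) for n in ("scene","top")}
E
python3 - <<'E'
from h import *
C=load()
import pickle; pickle.dump(C,open("c0.pkl","wb"))
from plant import ctrl
for n,c in C.items():
    for q in ["rail","turn"]:
        for i,d in enumerate(ctrl.regions_of(n,q)):
            m=d["mask"].astype(np.uint8); print(n,q,d["confidence"],m.sum())
    im=c.im.astype(int)
    w=((im.min(2)>190)&(im.max(2)-im.min(2)<35)).astype(np.uint8)
    k,l,st,ce=cv2.connectedComponentsWithStats(w)
    roi={"scene":(285,270),"top":(330,200)}[n]
    for i in range(1,k):
        if st[i,4]>800: 
            r=cv2.minAreaRect(np.argwhere(l==i)[:,::-1].astype(np.float32)); b=cv2.boxPoints(r)
            print(st[i],np.round(r[0],1),np.round(b,1).tolist())
            hull=cv2.convexHull(np.argwhere(l==i)[:,::-1].astype(np.int32)); print(cv2.approxPolyDP(hull,5,True).squeeze().tolist())
    cv2.imwrite(f"pics/z_{n}.png",cv2.resize(c.im[130:350,200:460] if n=="scene" else c.im[120:290,200:460],None,fx=2.7,fy=2.7,interpolation=cv2.INTER_CUBIC)[:,:,::-1])
E
```

```text
scene rail 0.62 5871
scene turn 0.96 409
[ 305    0   87   50 2005] [348.9  20. ] [[304.29998779296875, 37.099998474121094], [373.8999938964844, -20.600000381469727], [393.5, 3.0], [323.8999938964844, 60.70000076293945]]
[[391, 0], [338, 49], [305, 38], [349, 0]]
[ 224  155  137  194 5046] [293.2 248.2] [[223.3000030517578, 331.0], [329.1000061035156, 145.89999389648438], [363.1000061035156, 165.3000030517578], [257.29998779296875, 350.5]]
[[359, 163], [259, 347], [225, 332], [331, 157]]
top rail 0.96 6376
[ 223  171  219   58 4947] [331.7 199.1] [[221.3000030517578, 195.0], [438.29998779296875, 170.0], [442.20001220703125, 203.1999969482422], [225.10000610351562, 228.1999969482422]]
[[437, 171], [441, 194], [434, 202], [225, 227], [223, 195]]
```

```bash
cat > fit.py <<'E'
from h import *
import pickle
from scipy.optimize import least_squares
C=pickle.load(open("c0.pkl","rb"))
# rail top face corners (z=.018): edges; pixel measured outer corners
import sys
obs={}
for n,c in C.items():
    im=c.im.astype(int); w=((im.min(2)>150)&(im.max(2)-im.min(2)<45)).astype(np.uint8)
    k,l,st,ce=cv2.connectedComponentsWithStats(w)
    seed={"scene":(270,290),"top":(330,200)}[n]
    i=[l[seed[1]+dy,seed[0]+dx] for dy in range(-6,7) for dx in range(-6,7)]
    i=np.bincount([a for a in i if a]).argmax()
    m=(l==i).astype(np.uint8)
    cs,_=cv2.findContours(m,cv2.RETR_EXTERNAL,cv2.CHAIN_APPROX_NONE)
    h=cv2.convexHull(max(cs,key=cv2.contourArea))
    hm=np.zeros_like(m); cv2.fillConvexPoly(hm,h,1)
    obs[n]=hm
    print(n,m.sum(),hm.sum(),h.squeeze().tolist()[:40])
def model(p,n,z=(0.0,.018)):
    cx,cy,a=p; r=np.array([[np.cos(a),-np.sin(a)],[np.sin(a),np.cos(a)]])
    q=np.array([[-.038,-.235],[.038,-.235],[.038,.235],[-.038,.235]])@r.T+[cx,cy]
    return C[n].proj(np.c_[q,np.full(4,.018)])
def hullpts(n): 
    cs,_=cv2.findContours(obs[n],cv2.RETR_EXTERNAL,cv2.CHAIN_APPROX_NONE); return max(cs,key=len).squeeze().astype(float)
H={n:hullpts(n) for n in C}
def res(p):
    o=[]
    for n in C:
        q=model(p,n).astype(np.float32).reshape(-1,1,2)
        o+=[cv2.pointPolygonTest(q,tuple(x),True)-0.5 for x in H[n]]
    return np.array(o)
if __name__=="__main__":
    a=C["top"].ray((331.7,199),.018); print(a)
    s=least_squares(res,[a[0],a[1],-0.1],loss="soft_l1",f_scale=.5); 
    s2=least_squares(res,[a[0],a[1],0.1],loss="soft_l1",f_scale=.5); 
    s=min([s,s2],key=lambda t:t.cost)
    print(s.x,np.degrees(s.x[2]),s.cost,np.abs(s.fun).mean()); np.save("rail.npy",s.x)
    for n in C: print(n,model(s.x,n).round(1).tolist())
    cx,cy,al=s.x; Rr=R.from_euler('z',al).as_matrix(); t=np.radians(28); ax=np.array([np.sin(t),0,np.cos(t)])
    for n,c in C.items():
        im=cv2.resize(c.im,None,fx=4,fy=4,interpolation=cv2.INTER_CUBIC)[:,:,::-1].copy()
        for i in range(4):
            for y in (0,):
                P=np.array([[0,(i-1.5)*.115,.028]+ax*d for d in (0,.05,.072,.097)])
                W=P@Rr.T+[cx,cy,0]; u=c.proj(W)
                cv2.polylines(im,[np.round((u+.5)*4*16).astype(int)],False,(0,0,255),1,cv2.LINE_AA,4)
                if n=="top": print(i+1,W[2].round(4),W[0].round(4))
        for q in [model(s.x,n)]: cv2.polylines(im,[np.round((q+.5)*4*16).astype(int)],True,(255,0,0),1,cv2.LINE_AA,4)
        x=(215,150,400,350) if n=="scene" else (215,140,450,235)
        f=im[x[1]*4:x[3]*4,x[0]*4:x[2]*4]; f=cv2.resize(f,None,fx=.75,fy=.75) if n=="scene" else cv2.resize(f,None,fx=.84,fy=.84)
        cv2.imwrite(f"pics/fit_{n}.png",f)
E
python3 fit.py
```

```text
scene 5640 7817 [[335, 155], [339, 156], [359, 163], [360, 164], [360, 165], [359, 168], [358, 170], [275, 322], [265, 340], [261, 347], [259, 350], [257, 350], [227, 335], [223, 331], [225, 327], [228, 322], [244, 296], [296, 212], [301, 204], [329, 160], [331, 157], [333, 155]]
top 6228 7785 [[437, 171], [438, 173], [442, 195], [443, 201], [443, 202], [442, 203], [439, 204], [423, 206], [313, 219], [279, 223], [227, 229], [225, 227], [222, 201], [223, 195], [241, 192], [431, 171]]
[ 0.51788777 -0.01720623  0.018     ]
[ 0.51946211 -0.019917    0.10013075] 5.73706920924383 617.15694728729 1.715319532141509
scene [[217.8, 329.1], [254.2, 349.6], [364.9, 164.1], [335.6, 153.4]]
top [[444.2, 206.7], [439.4, 172.0], [221.0, 189.8], [222.8, 225.5]]
1 [ 0.5703 -0.1882  0.0916] [ 0.5367 -0.1916  0.028 ]
2 [ 0.5588 -0.0738  0.0916] [ 0.5252 -0.0771  0.028 ]
3 [0.5473 0.0407 0.0916] [0.5137 0.0373 0.028 ]
4 [0.5359 0.1551 0.0916] [0.5022 0.1517 0.028 ]
```

View pics/fit_scene.png

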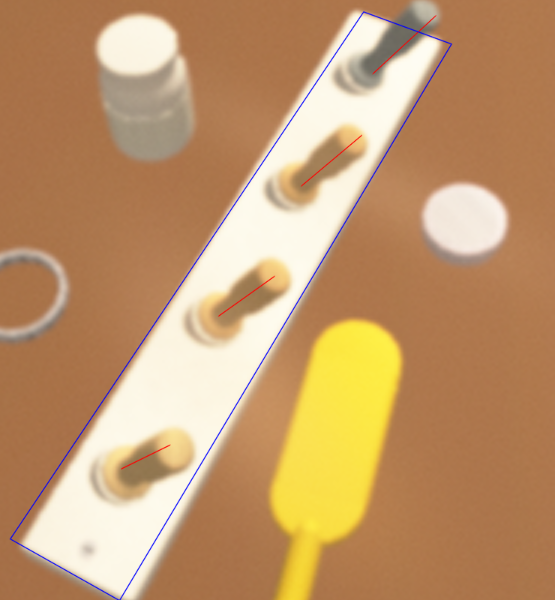

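View pics/fit_top.png

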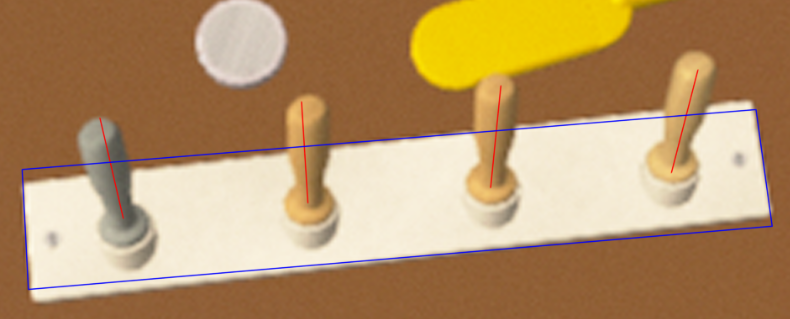

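```bash
cat > f2.py <<'E'
from fit import *
x0=np.load("rail.npy")
def mod(p,n):
    cx,cy,a,z=p; r=np.array([[np.cos(a),-np.sin(a)],[np.sin(a),np.cos(a)]])
    q=np.array([[-.038,-.235],[.038,-.235],[.038,.235],[-.038,.235]])@r.T+[cx,cy]
    return C[n].proj(np.c_[q,np.full(4,.018+z)])
for use in (["scene"],["top"],["scene","top"]):
    for fz in (0,1):
        f=lambda p:np.concatenate([[cv2.pointPolygonTest(mod(p if fz else [*p[:3],0],n).astype(np.float32).reshape(-1,1,2),tuple(x),True)-.5 for x in H[n]] for n in use]+[[0*p[-1]]])
        s=least_squares(f,[*x0,0],loss="soft_l1",f_scale=.5,x_scale=[.01,.01,.01,.01],diff_step=1e-4)
        print(use,fz,s.x.round(4),np.abs(s.fun).mean())
E
python3 f2.py
```

```text
scene 5640 7817 [[335, 155], [339, 156], [359, 163], [360, 164], [360, 165], [359, 168], [358, 170], [275, 322], [265, 340], [261, 347], [259, 350], [257, 350], [227, 335], [223, 331], [225, 327], [228, 322], [244, 296], [296, 212], [301, 204], [329, 160], [331, 157], [333, 155]]
top 6228 7785 [[437, 171], [438, 173], [442, 195], [443, 201], [443, 202], [442, 203], [439, 204], [423, 206], [313, 219], [279, 223], [227, 229], [225, 227], [222, 201], [223, 195], [241, 192], [431, 171]]
['scene'] 0 [ 0.5205 -0.0205  0.1336  0.    ] 0.35348983094718217
['scene'] 1 [ 5.205e-01 -2.070e-02  1.330e-01 -3.000e-04] 0.36023741969940026
['top'] 0 [ 0.5177 -0.0204  0.1314  0.    ] 0.31084370794913563
['top'] 1 [ 0.5182 -0.0206  0.1315 -0.0031] 0.29343553150636
['scene', 'top'] 0 [ 0.5189 -0.0205  0.135   0.    ] 0.6193451063801948
['scene', 'top'] 1 [ 0.5186 -0.0199  0.1328 -0.0048] 0.3891384148310076
```

```bash
cat > ov.py <<'E'
from h import *
import pickle
C=pickle.load(open("c0.pkl","rb"))
pr=(0.519,-0.0205,0.1325)
PR={"scene":(.5205,-.0205,.1335),"top":(.5177,-.0204,.1314)}
t=np.radians(28); ax0=np.array([np.sin(t),0,np.cos(t)])
def peg(i,ds,pr=pr,lean=0.):
    cx,cy,al=pr; Rr=R.from_euler('z',al).as_matrix()
    # lean about axis perpendicular to y-lean: rotate axis toward +y
    a=ax0*np.cos(lean)+np.array([0,1,0])*np.sin(lean)
    P=np.array([[0,(i-2.5)*.115,.028]+a*d for d in ds]); return P@Rr.T+[cx,cy,0], Rr@a
if __name__=="__main__":
    for n,c in C.items():
        im=cv2.resize(c.im,None,fx=6,fy=6,interpolation=cv2.INTER_CUBIC)[:,:,::-1].copy()
        tiles=[]
        for i in (4,3,2,1):
            W,a=peg(i,[0,.05,.097],PR[n]); u=c.proj(W)
            cv2.polylines(im,[np.round((u+.5)*6*16).astype(int)],False,(0,0,255),1,cv2.LINE_AA,4)
            # head outline
            e=np.cross(a,c.p-W[1]);e/=np.linalg.norm(e)
            for s in (1,-1):
                q=c.proj(peg(i,[.05,.09],PR[n])[0]+s*.0125*e); cv2.polylines(im,[np.round((q+.5)*6*16).astype(int)],False,(0,255,0),1,cv2.LINE_AA,4)
            m=((u[0]+u[2])/2*6).astype(int); tiles.append(im[m[1]-150:m[1]+150,m[0]-99:m[0]+99])
        cv2.imwrite(f"pics/ov_{n}.png",np.hstack(tiles))
E
python3 ov.py
```

```text
(no output)
```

View pics/ov_scene.png

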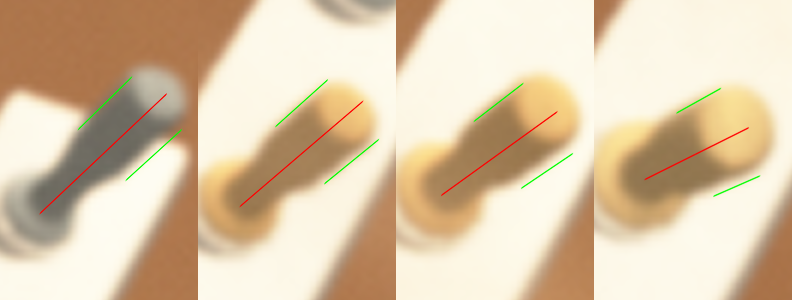

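View pics/ov_top.png

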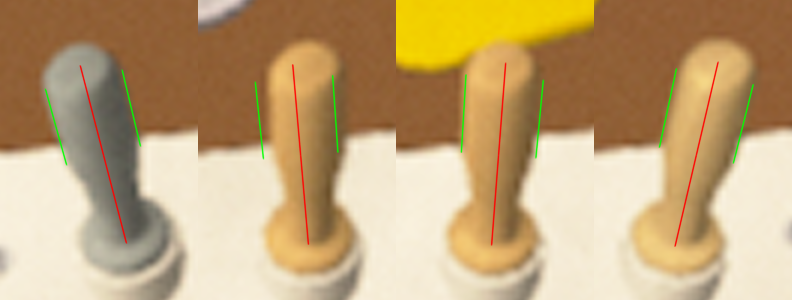

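Relative to a square peg, peg 3's head leans towards -y in both views: about 10 px in the 6x top tile, and more than its neighbours in the scene tile. I'll test that one first. The jog can't tilt the tool, so I'll straddle the slanted head vertically and ratchet it round in strokes. Next I'll work out the approach.

```bash
cat > go.py <<'E'
from ov import *
from plant import ctrl
def rel(target,verbose=1):
    o=ctrl.get_obs(); Rt=R.from_euler('xyz',o["orientation"],degrees=True).as_matrix()
    d=Rt.T@(np.array(target)-o["tool_pos"])
    print("t",round(o["clock"],2),"tcp",o["tool_pos"].round(4),"rpy",o["orientation"].round(2),"q",o["joint_pos"].round(1),"F",o["force"].round(1),"M",o["moment"].round(2),"op",round(o["opening"],4))
    print("tool shift cm",(d*100).round(2)); return d
E
python3 - <<'E'
from go import *
W,a=peg(3,[.072],lean=-.035); print(W, peg(3,[.072])[0])
# move with tool yaw at rail yaw: express in rail axes
d=W[0]+[0,0,-.019]-ctrl.get_obs()["tool_pos"]; Rr=R.from_euler('z',pr[2]).as_matrix(); print("rail-axes shift cm",Rr.T@d*100)
o=ctrl.get_obs(); print("roll", np.radians(o["orientation"][2])-pr[2])
E
```

```text
[[0.54522153 0.03846152 0.09153329]] [[0.54490919 0.04096166 0.09157223]]
rail-axes shift cm [ 28.24531279 -65.54895816 -15.4004472 ]
roll -0.4003254773280049
```

>>> jog_arm:
  commands:
    - {"roll":-0.1333}
    - {"roll":-0.1333}
    - {"roll":-0.1333}
    - {"x":1.8,"y":4.3}
    - {"x":1.8,"y":4.3}
    - {"x":1.8,"y":4.3}
    - {"x":1.8,"y":4.3}
    - {"x":1.8,"y":4.3}
    - {"x":1.8,"y":4.3}
    - {"x":1.8,"y":4.3}
    - {"x":1.8,"y":4.3}
    - {"x":1.8,"y":4.3}
  gripper: 8.7

```text
validation failed for argument at $.co...
```

```bash
python3 - <<'E'
from go import *
rel([.5452,.0385,.0725])
E
```

```text
t 1.1 tcp [0.1786 0.6509 0.2265] rpy [180.    -0.   -15.35] q [ 91.2  20.5   0.7  -0.  -70.1 -16.5] F [ 0.4  0.2 -0.6] M [ 0.04 -0.   -0.06] op 0.0879
tool shift cm [51.55 49.35 15.41]
```

>>> jog_arm:
  commands:
    - {"x":0,"y":0,"z":0,"roll":-0.1333}
    - {"x":0,"y":0,"z":0,"roll":-0.1333}
    - {"x":0,"y":0,"z":0,"roll":-0.1333}
    - {"x":1.8,"y":4.3,"z":0,"roll":0}
    - {"x":1.8,"y":4.3,"z":0,"roll":0}
    - {"x":1.8,"y":4.3,"z":0,"roll":0}
    - {"x":1.8,"y":4.3,"z":0,"roll":0}
    - {"x":1.8,"y":4.3,"z":0,"roll":0}
    - {"x":1.8,"y":4.3,"z":0,"roll":0}
    - {"x":1.8,"y":4.3,"z":0,"roll":0}
    - {"x":1.8,"y":4.3,"z":0,"roll":0}
    - {"x":1.8,"y":4.3,"z":0,"roll":0}
  gripper: 8.7

```text
clock: 2.3
tool_pos: [0.3908, 0.287, 0.227]
orientation: [-180.0, -0.0, 7.6]
force: [0.7, -0.4, 0.7]
opening: 0.0867
```

```bash
python3 - <<'E'
from go import *
rel([.5452,.0385,.0725])
E
```

```text
t 2.3 tcp [0.3908 0.287  0.227 ] rpy [-1.7995e+02 -4.0000e-02  7.5900e+00] q [ 59.6   2.3 -22.6   0.  -65.1  38. ] F [ 0.7 -0.4  0.7] M [ 0.08 -0.2   0.  ] op 0.0867
tool shift cm [12.01 26.68 15.44]
```

>>> jog_arm:
  commands:
    - {"x":2.0,"y":4.45,"z":0,"roll":0}
    - {"x":2.0,"y":4.45,"z":0,"roll":0}
    - {"x":2.0,"y":4.45,"z":0,"roll":0}
    - {"x":2.0,"y":4.45,"z":0,"roll":0}
    - {"x":2.0,"y":4.45,"z":0,"roll":0}
    - {"x":2.0,"y":4.45,"z":0,"roll":0}
    - {"x":0,"y":0,"z":4,"roll":0}
    - {"x":0,"y":0,"z":4,"roll":0}
    - {"x":0,"y":0,"z":2,"roll":0}
    - {"x":0,"y":0,"z":0,"roll":0}

```text
clock: 3.3
tool_pos: [0.5423, 0.0387, 0.1236]
orientation: [179.9, 0.3, 7.5]
force: [0.2, -0.2, 0.5]
opening: 0.0868
```

```bash
python3 - <<'E'
from go import *
rel([.5452,.0385,.0725])
for n in ["scene","top"]:
    s=ctrl.snapshot(n); im=s["image"][:,:,::-1]; cv2.imwrite(f"pics/a_{n}.png",cv2.resize(im[100:300,200:460],None,fx=3,fy=3,interpolation=cv2.INTER_CUBIC))
E
```

```text
t 3.3 tcp [0.5423 0.0387 0.1236] rpy [179.93   0.33   7.51] q [ 24.7  13.7 -23.7  -0.  -53.   72.8] F [ 0.2 -0.2  0.5] M [-0.03  0.02  0.01] op 0.0868
tool shift cm [0.31 0.05 5.11]
```

View pics/a_scene.png

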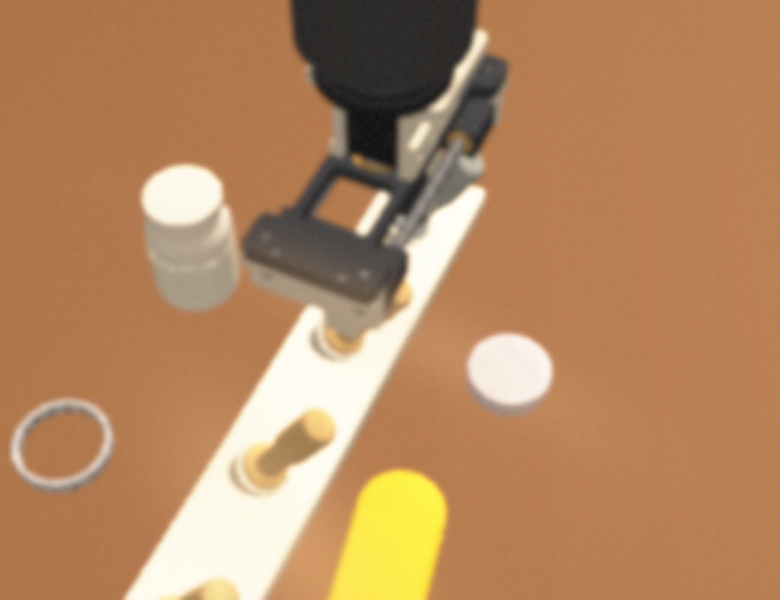

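The gripper straddles peg 3, around (390,295) in the crop, and it's clear of the jar, tin and brush. I'll lower it and close.

>>> jog_arm:
  commands:
    - {"x":0.2,"y":0,"z":2.5,"roll":0}
    - {"x":0,"y":0,"z":2.5,"roll":0}
    - {"x":0,"y":0,"z":0,"roll":0}
    - {"x":0,"y":0,"z":0,"roll":0}

```text
clock: 3.8
tool_pos: [0.5472, 0.0404, 0.0782]
orientation: [180.0, -0.1, 7.6]
force: [1.0, -0.2, 0.4]
opening: 0.0871
```

>>> jog_arm:
  commands:
    - {"x":0,"y":0,"z":0,"roll":0}
    - {"x":0,"y":0,"z":0,"roll":0}
    - {"x":0,"y":0,"z":0,"roll":0}
    - {"x":0,"y":0,"z":0,"roll":0}
    - {"x":0,"y":0,"z":0,"roll":0}
    - {"x":0,"y":0,"z":0,"roll":0}
    - {"x":0,"y":0,"z":0,"roll":0}
    - {"x":0,"y":0,"z":0,"roll":0}
  gripper: 0

```text
clock: 4.6
tool_pos: [0.5464, 0.0399, 0.0766]
orientation: [180.0, -0.0, 7.6]
force: [1.5, -1.1, 1.3]
opening: 0.0282
```

```bash
python3 - <<'E'
from go import *
rel([.5452,.0385,.0725])
E
```

```text
t 4.6 tcp [0.5464 0.0399 0.0766] rpy [179.99  -0.     7.57] q [ 24.7  17.1 -26.4   0.  -46.5  72.9] F [ 1.5 -1.1  1.3] M [-0.41 -0.22 -0.05] op 0.0282
tool shift cm [-0.14  0.12  0.41]
```

>>> jog_arm:
  commands:
    - {"x":0,"y":0,"z":0,"roll":0}
    - {"x":0,"y":0,"z":0,"roll":0}
    - {"x":0,"y":-0.2,"z":0,"roll":0}
    - {"x":0,"y":0,"z":0,"roll":0}

```text
clock: 5.0
tool_pos: [0.5461, 0.0409, 0.0766]
orientation: [179.9, 0.0, 7.6]
force: [1.9, -6.5, 0.2]
opening: 0.0243
```

>>> jog_arm:
  commands:
    - {"x":0,"y":-0.15,"z":0,"roll":0}
    - {"x":0,"y":0,"z":0,"roll":0}

```text
clock: 5.2
tool_pos: [0.546, 0.0416, 0.0767]
orientation: [179.8, 0.1, 7.7]
force: [3.8, -11.5, -1.0]
opening: 0.0247
```

>>> jog_arm:
  commands:
    - {"x":0,"y":-0.15,"z":0,"roll":0}
    - {"x":0,"y":0,"z":0,"roll":0}

```text
clock: 5.4
tool_pos: [0.5458, 0.0425, 0.0768]
orientation: [179.8, 0.1, 7.7]
force: [4.6, -14.2, 0.8]
opening: 0.0249
```

>>> jog_arm:
  commands:
    - {"x":0,"y":-0.15,"z":0,"roll":0}
    - {"x":0,"y":0,"z":0,"roll":0}

```text
clock: 5.6
tool_pos: [0.5457, 0.0435, 0.0769]
orientation: [179.7, 0.1, 7.7]
force: [5.2, -16.6, 0.4]
opening: 0.0248
```

>>> jog_arm:
  commands:
    - {"x":0,"y":-0.15,"z":0,"roll":0}
    - {"x":0,"y":0,"z":0,"roll":0}
    - {"x":0,"y":0,"z":0,"roll":0}

```text
clock: 5.9
tool_pos: [0.5456, 0.0443, 0.077]
orientation: [179.7, 0.1, 7.7]
force: [7.4, -20.7, 0.0]
opening: 0.0253
```

```bash
python3 - <<'E'
from go import *
rel([.5452,.0385,.0725])
for n in ["scene","top"]:
    s=ctrl.snapshot(n); im=s["image"][:,:,::-1]; cv2.imwrite(f"pics/b_{n}.png",cv2.resize(im[100:300,200:460],None,fx=3,fy=3,interpolation=cv2.INTER_CUBIC))
E
```

```text
t 5.9 tcp [0.5456 0.0443 0.077 ] rpy [1.7969e+02 8.0000e-02 7.6700e+00] q [ 25.4  17.1 -26.5   0.4 -46.6  72.1] F [  7.4 -20.7   0. ] M [-8.31 -2.62  0.53] op 0.0253
tool shift cm [-0.11  0.56  0.45]
```

View pics/b_scene.png

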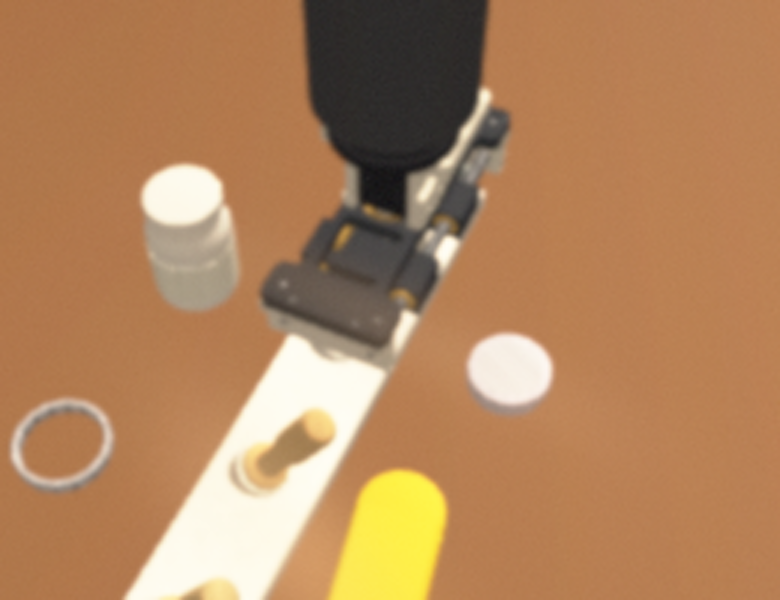

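>>> jog_arm:
  commands:
    - {"x":0,"y":0.4,"z":0,"roll":0}
    - {"x":0,"y":0,"z":0,"roll":0}
    - {"x":0,"y":0,"z":0,"roll":0}

```text
clock: 6.3
tool_pos: [0.5461, 0.0424, 0.0769]
orientation: [179.9, 0.0, 7.6]
force: [3.1, -8.4, 1.1]
opening: 0.025
```

>>> jog_arm:
  commands:
    - {"x":0,"y":0.4,"z":0,"roll":0}
    - {"x":0,"y":0,"z":0,"roll":0}
    - {"x":0,"y":0,"z":0,"roll":0}

```text
clock: 6.6
tool_pos: [0.5468, 0.0405, 0.077]
orientation: [-180.0, -0.1, 7.6]
force: [1.2, 2.8, 4.4]
opening: 0.0247
```

>>> jog_arm:
  commands:
    - {"x":0,"y":0.3,"z":0,"roll":0}
    - {"x":0,"y":0,"z":0,"roll":0}
    - {"x":0,"y":0,"z":0,"roll":0}

```text
clock: 6.9
tool_pos: [0.5473, 0.0391, 0.077]
orientation: [-179.8, -0.1, 7.5]
force: [-1.2, 11.9, 5.9]
opening: 0.0244
```

>>> jog_arm:
  commands:
    - {"x":0,"y":-0.3,"z":0,"roll":0}
    - {"x":0,"y":0,"z":0,"roll":0}
    - {"x":0,"y":0,"z":0,"roll":0}

```text
clock: 7.2
tool_pos: [0.5469, 0.0403, 0.077]
orientation: [-180.0, -0.1, 7.6]
force: [1.1, 1.2, 5.3]
opening: 0.0245
```

Peg 3 responds linearly, about 5 N/mm through the same zero both ways with no hysteresis. That's a firm peg with springy fingers, so my visual guess was wrong. I'll go to peg 4 next.

>>> jog_arm:
  commands:
    - {"x":0,"y":0,"z":0,"roll":0}
    - {"x":0,"y":0,"z":0,"roll":0}
    - {"x":0,"y":0,"z":0,"roll":0}
    - {"x":0,"y":0,"z":0,"roll":0}
    - {"x":0,"y":0,"z":-2.5,"roll":0}
    - {"x":0,"y":0,"z":-2.5,"roll":0}
    - {"x":0,"y":-3.8,"z":0,"roll":0}
    - {"x":0,"y":-3.8,"z":0,"roll":0}
    - {"x":0,"y":-3.9,"z":0,"roll":0}
    - {"x":0,"y":0,"z":0,"roll":0}
  gripper: 6

```text
clock: 8.2
tool_pos: [0.531, 0.1574, 0.1266]
orientation: [-180.0, -0.0, 7.8]
force: [-0.2, -0.8, 0.0]
opening: 0.0602
```

```bash
python3 - <<'E'
from go import *
for l in (-.035,0):
  W,a=peg(4,[.072],lean=l); rel(W[0]-[0,0,.019])
s=ctrl.snapshot("top"); im=s["image"][:,:,::-1]; cv2.imwrite(f"pics/c_top.png",cv2.resize(im[100:300,200:460],None,fx=3,fy=3,interpolation=cv2.INTER_CUBIC))
E
```

```text
t 8.2 tcp [0.531  0.1574 0.1266] rpy [-1.7997e+02 -4.0000e-02  7.7500e+00] q [ 36.8  14.2 -22.5  -0.  -53.2  61. ] F [-0.2 -0.8  0. ] M [-0.06  0.02  0.03] op 0.0602
tool shift cm [-0.17  0.48  5.41]
t 8.2 tcp [0.531  0.1574 0.1266] rpy [-1.7997e+02 -4.0000e-02  7.7500e+00] q [ 36.8  14.2 -22.5  -0.  -53.2  61. ] F [-0.2 -0.8  0. ] M [-0.06  0.02  0.03] op 0.0602
tool shift cm [-0.17  0.23  5.41]
```

View pics/c_top.png

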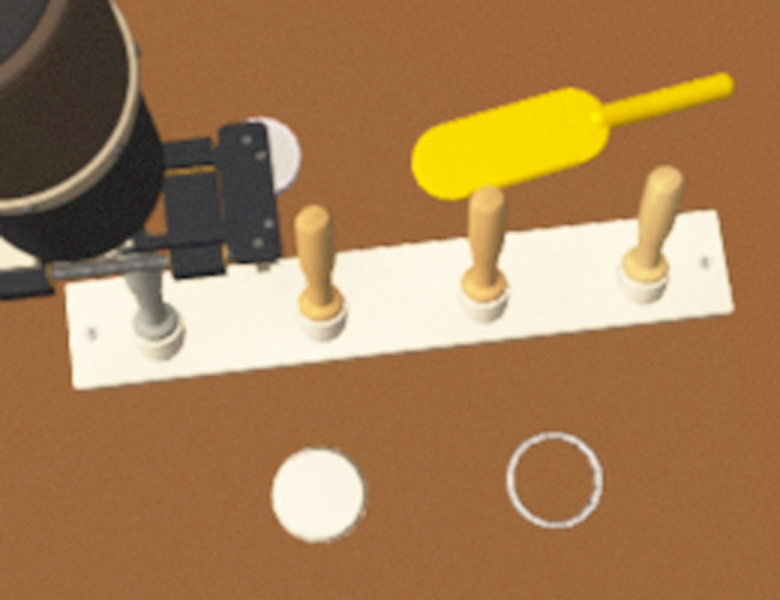

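```bash
python3 - <<'E'
from go import *
s=ctrl.snapshot("top")["image"]; c=C["top"]
for i in (3,2,1):
    u=c.proj(peg(i,[.01,.072])[0])
    for k,(x,y) in enumerate(u.round().astype(int)):
        f=lambda im:cv2.cvtColor(im,cv2.COLOR_RGB2GRAY).astype(np.float32)[y-11:y+12,x-11:x+12]
        print(i,k,cv2.phaseCorrelate(f(c.im),f(s),cv2.createHanningWindow((23,23),cv2.CV_32F)))
E
```

```text
3 0 ((-0.29784949248195325, 0.05088716348405242), 1.0686081962452993)
3 1 ((-0.9036579664169775, -0.0021004483331417134), 0.7811184641387727)
2 0 ((-0.06704274758169682, -0.029672163130587847), 0.9857351192169719)
2 1 ((-0.1891720449201877, -0.0026041454102880834), 0.9935183558199141)
1 0 ((0.07559053524559012, 0.01139066061477223), 0.9899043043454488)
1 1 ((-0.039216887111091836, -0.10236473438441074), 1.0365150831639767)
```

>>> jog_arm:
  commands:
    - {"x":-0.1,"y":0.4,"z":2.5,"roll":0}
    - {"x":0,"y":0,"z":2.5,"roll":0}
    - {"x":0,"y":0,"z":0,"roll":0}
    - {"x":0,"y":0,"z":0,"roll":0}

```text
clock: 8.7
tool_pos: [0.5307, 0.1489, 0.0767]
orientation: [179.9, 0.1, 7.5]
force: [0.8, 0.4, -0.0]
opening: 0.0602
```

>>> jog_arm:
  commands:
    - {"x":0,"y":0,"z":0,"roll":0}
    - {"x":0,"y":0,"z":0,"roll":0}
    - {"x":0,"y":0,"z":0,"roll":0}
    - {"x":0,"y":0,"z":0,"roll":0}
    - {"x":0,"y":0,"z":0,"roll":0}
    - {"x":0,"y":0,"z":0,"roll":0}
  gripper: 0

```text
clock: 9.3
tool_pos: [0.5305, 0.1549, 0.0772]
orientation: [-179.6, -0.2, 7.6]
force: [-12.4, 24.3, 2.1]
opening: 0.0249
```

>>> jog_arm:
  commands:
    - {"x":0,"y":-0.3,"z":0,"roll":0}
    - {"x":0,"y":0,"z":0,"roll":0}
    - {"x":0,"y":0,"z":0,"roll":0}

```text
clock: 9.6
tool_pos: [0.5305, 0.155, 0.0772]
orientation: [-179.9, -0.1, 7.6]
force: [-5.9, 11.2, 3.5]
opening: 0.0246
```

>>> jog_arm:
  commands:
    - {"x":0,"y":-0.3,"z":0,"roll":0}
    - {"x":0,"y":0,"z":0,"roll":0}
    - {"x":0,"y":0,"z":0,"roll":0}

```text
clock: 9.9
tool_pos: [0.5304, 0.1551, 0.0771]
orientation: [179.9, -0.0, 7.6]
force: [1.1, -5.6, 3.4]
opening: 0.0245
```

Peg 4 is truly rigid: the TCP moved 0.1 mm while the force swung by 30 N. Peg 3's head, by contrast, shifted 0.9 px towards +y in the top view and stayed there. So peg 3 is the loose one, and the springiness came from the tight flat grip resisting its tilt. I'll go back to peg 3 and push it with one open finger instead.

>>> jog_arm:
  commands:
    - {"x":0,"y":0.1,"z":0,"roll":0}
    - {"x":0,"y":0,"z":0,"roll":0}
    - {"x":0,"y":0,"z":0,"roll":0}
    - {"x":0,"y":0,"z":0,"roll":0}
    - {"x":0,"y":0,"z":-2.5,"roll":0}
    - {"x":0,"y":0,"z":-2.5,"roll":0}
    - {"x":0,"y":3.8,"z":0,"roll":0}
    - {"x":0,"y":3.8,"z":0,"roll":0}
    - {"x":0,"y":3.8,"z":0,"roll":0}
    - {"x":0,"y":0,"z":0,"roll":0}
    - {"x":0,"y":0,"z":0,"roll":0}
  gripper: 5

```text
clock: 11.0
tool_pos: [0.545, 0.0411, 0.1265]
orientation: [-180.0, 0.0, 7.5]
force: [-0.3, -0.0, 0.1]
opening: 0.0501
```

```bash
python3 - <<'E'
from go import *
rel([.5457,.0411,.0745])
E
```

```text
t 11.0 tcp [0.545  0.0411 0.1265] rpy [-179.99    0.      7.46] q [ 24.9  13.6 -23.4  -0.  -53.   72.6] F [-0.3 -0.   0.1] M [ 0.03 -0.03 -0.05] op 0.0501
tool shift cm [0.07 0.01 5.2 ]
```

>>> jog_arm:
  commands:
    - {"x":0.1,"y":0,"z":2.6,"roll":0}
    - {"x":0,"y":0,"z":2.5,"roll":0}
    - {"x":0,"y":-0.6,"z":0,"roll":0}
    - {"x":0,"y":-0.5,"z":0,"roll":0}
    - {"x":0,"y":0,"z":0,"roll":0}
    - {"x":0,"y":0,"z":0,"roll":0}

```text
clock: 11.6
tool_pos: [0.5453, 0.0538, 0.0768]
orientation: [-180.0, -0.1, 7.6]
force: [0.1, -0.8, 0.7]
opening: 0.0501
```

>>> jog_arm:
  commands:
    - {"x":0,"y":-0.25,"z":0,"roll":0}
    - {"x":0,"y":0,"z":0,"roll":0}
    - {"x":0,"y":0,"z":0,"roll":0}

```text
clock: 11.9
tool_pos: [0.545, 0.0553, 0.0764]
orientation: [180.0, -0.1, 7.6]
force: [1.5, -3.7, 2.2]
opening: 0.0499
```

>>> jog_arm:
  commands:
    - {"x":0,"y":-0.2,"z":0,"roll":0}
    - {"x":0,"y":0,"z":0,"roll":0}
    - {"x":0,"y":0,"z":0,"roll":0}

```text
clock: 12.2
tool_pos: [0.5448, 0.0563, 0.0764]
orientation: [179.9, -0.1, 7.6]
force: [3.5, -8.9, 4.2]
opening: 0.0506
```

>>> jog_arm:
  commands:
    - {"x":0,"y":-0.2,"z":0,"roll":0}
    - {"x":0,"y":0,"z":0,"roll":0}
    - {"x":0,"y":0,"z":0,"roll":0}

```text
clock: 12.5
tool_pos: [0.5446, 0.0573, 0.0764]
orientation: [179.8, -0.0, 7.6]
force: [5.2, -13.4, 5.5]
opening: 0.0502
```

>>> jog_arm:
  commands:
    - {"x":0,"y":0,"z":0,"roll":0}
    - {"x":0,"y":0,"z":0,"roll":0}
    - {"x":0,"y":0,"z":0,"roll":0}
    - {"x":0,"y":0,"z":0,"roll":0}
    - {"x":0,"y":0,"z":0,"roll":0}

```text
clock: 13.0
tool_pos: [0.5447, 0.0573, 0.0765]
orientation: [179.8, -0.0, 7.6]
force: [6.3, -14.7, 5.5]
opening: 0.0502
```

>>> jog_arm:
  commands:
    - {"x":0,"y":-0.4,"z":0,"roll":0}
    - {"x":0,"y":0,"z":0,"roll":0}
    - {"x":0,"y":0,"z":0,"roll":0}

```text
clock: 13.3
tool_pos: [0.5442, 0.0593, 0.0767]
orientation: [179.7, 0.0, 7.6]
force: [9.6, -24.8, 5.9]
opening: 0.0502
```

```bash
python3 - <<'E'
from go import *
rel([.5457,.0411,.0745])
for n in ["scene","top"]:
    s=ctrl.snapshot(n); im=s["image"][:,:,::-1]; cv2.imwrite(f"pics/d_{n}.png",cv2.resize(im[130:260,240:400],None,fx=4.5,fy=4.5,interpolation=cv2.INTER_CUBIC))
E
```

```text
t 13.3 tcp [0.5442 0.0593 0.0767] rpy [179.69   0.     7.63] q [ 26.9  17.1 -26.6   0.4 -46.4  70.4] F [  9.6 -24.8   5.9] M [-9.57 -3.36  0.37] op 0.0502
tool shift cm [-0.1   1.82  0.23]
```

View pics/d_scene.png

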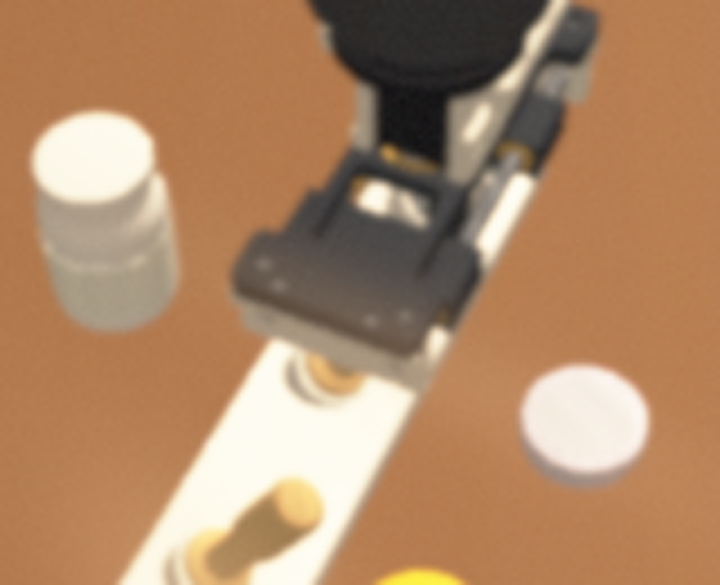

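View pics/d_top.png

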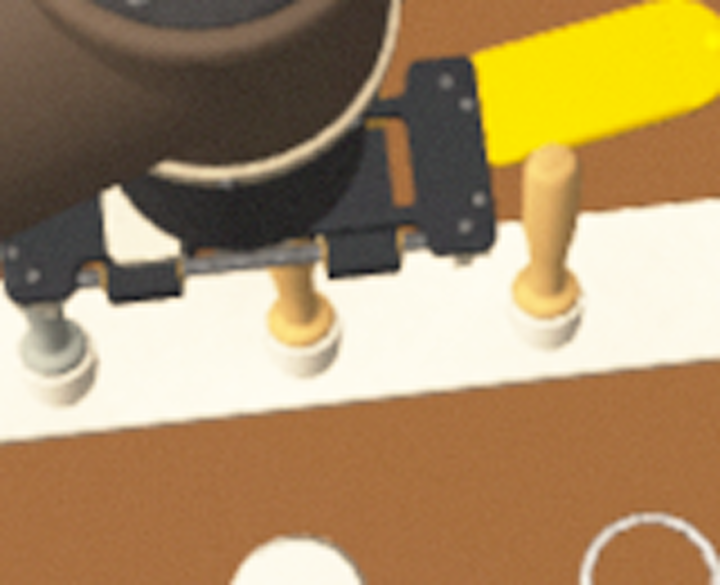

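>>> jog_arm:
  commands:
    - {"x":0,"y":0.9,"z":0,"roll":0}
    - {"x":0,"y":0.9,"z":0,"roll":0}
    - {"x":0,"y":0,"z":-2.5,"roll":0}
    - {"x":0,"y":0,"z":-2.5,"roll":0}
    - {"x":0,"y":-4,"z":0,"roll":0}
    - {"x":0,"y":-4,"z":0,"roll":0}
    - {"x":0,"y":-4,"z":0,"roll":0}
    - {"x":0,"y":0,"z":0,"roll":0}

```text
clock: 14.2
tool_pos: [0.5294, 0.1684, 0.1255]
orientation: [-179.9, -0.0, 7.8]
force: [0.0, -0.3, 0.2]
opening: 0.0501
```

```bash
cat > cmp.py <<'E'
from go import *
import sys
now=load()
for n in ("scene","top"):
  c=C[n]; s=now[n].im
  for i in (4,3,2,1):
    u=c.proj(peg(i,[.005,.08],PR[n])[0]); o=[]
    for k,(x,y) in enumerate(u.round().astype(int)):
        g=lambda im:cv2.GaussianBlur(cv2.cvtColor(im,cv2.COLOR_RGB2GRAY),(0,0),1).astype(np.float32)
        W=np.eye(2,3,dtype=np.float32)
        try:
            a=g(c.im)[y-9:y+10,x-9:x+10]; b=g(s)[y-9:y+10,x-9:x+10]
            cc,W=cv2.findTransformECC(a,b,W,cv2.MOTION_TRANSLATION,(3,100,1e-4)); o.append((round(cc,3),W[:,2].round(2).tolist()))
        except cv2.error: o.append(None)
    print(n,i,o)
h=[cv2.resize(im[140:235,280:340],None,fx=6,fy=6,interpolation=cv2.INTER_CUBIC) for im in (C["top"].im,now["top"].im)]
cv2.imwrite(sys.argv[1],np.hstack(h)[:,:,::-1])
E
python3 cmp.py pics/e_cmp.png
```

```text
scene 4 [(1.0, [0.009999999776482582, 0.0]), (0.928, [-0.05999999865889549, 0.1899999976158142])]
scene 3 [(0.897, [0.09000000357627869, -0.3700000047683716]), (0.94, [0.5600000023841858, -1.2100000381469727])]
scene 2 [(0.999, [0.07000000029802322, -0.05999999865889549]), (1.0, [-0.019999999552965164, 0.019999999552965164])]
scene 1 [(1.0, [0.019999999552965164, 0.0]), (1.0, [-0.019999999552965164, 0.029999999329447746])]
top 4 [(0.989, [0.03999999910593033, -0.10000000149011612]), (0.826, [3.2899999618530273, -6.190000057220459])]
top 3 [(0.991, [-0.7699999809265137, -0.6399999856948853]), (0.918, [-2.4100000858306885, 0.03999999910593033])]
top 2 [(0.843, [-0.07999999821186066, -0.7799999713897705]), (0.994, [0.0, 0.07999999821186066])]
top 1 [(0.984, [0.1599999964237213, -0.11999999731779099]), (0.998, [0.009999999776482582, 0.05999999865889549])]
```

View pics/e_cmp.png

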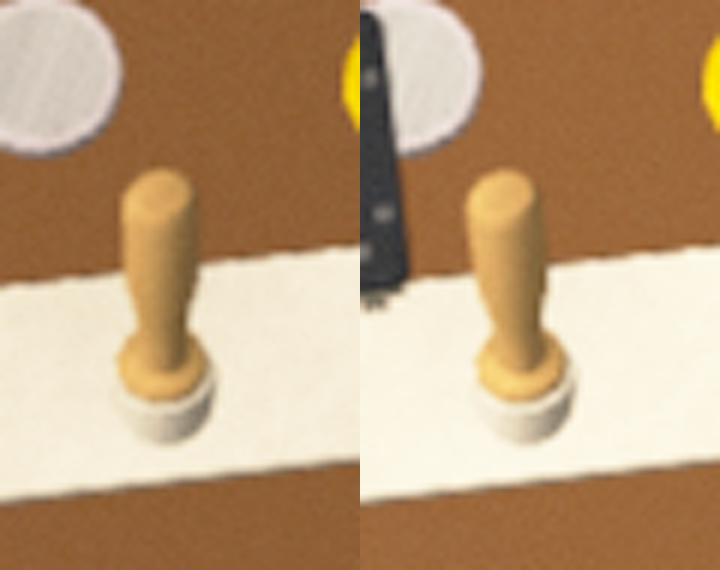

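Side by side, peg 3's dome moved from about 162 to 142 in the 6x tiles (3.3 px) and stayed there, while pegs 1, 2 and 4 didn't move. So peg 3 is loose and has rocked about 0.06–0.07 rad. I'll push again, further, to be sure it's over.

>>> jog_arm:
  commands:
    - {"x":0,"y":4,"z":0,"roll":0}
    - {"x":0,"y":4,"z":0,"roll":0}
    - {"x":0,"y":4,"z":0,"roll":0}
    - {"x":0,"y":0,"z":0,"roll":0}
    - {"x":0,"y":0,"z":2.5,"roll":0}
    - {"x":0,"y":0,"z":2.5,"roll":0}
    - {"x":0,"y":-0.6,"z":0,"roll":0}
    - {"x":0,"y":-0.5,"z":0,"roll":0}
    - {"x":0,"y":0,"z":0,"roll":0}
    - {"x":0,"y":0,"z":0,"roll":0}

```text
clock: 15.3
tool_pos: [0.5433, 0.0557, 0.076]
orientation: [179.9, 0.1, 7.6]
force: [-0.1, -7.3, -5.0]
opening: 0.0502
```

>>> jog_arm:
  commands:
    - {"x":0,"y":-0.4,"z":0,"roll":0}
    - {"x":0,"y":0,"z":0,"roll":0}
    - {"x":0,"y":0,"z":0,"roll":0}

```text
clock: 15.6
tool_pos: [0.5428, 0.0576, 0.0762]
orientation: [179.8, 0.1, 7.6]
force: [3.4, -18.5, -4.8]
opening: 0.0503
```

>>> jog_arm:
  commands:
    - {"x":0,"y":-0.4,"z":0,"roll":0}
    - {"x":0,"y":0,"z":0,"roll":0}
    - {"x":0,"y":0,"z":0,"roll":0}

```text
clock: 15.9
tool_pos: [0.5423, 0.0595, 0.0764]
orientation: [179.6, 0.2, 7.6]
force: [7.8, -29.5, -5.3]
opening: 0.0502
```

>>> jog_arm:
  commands:
    - {"x":0,"y":-0.3,"z":0,"roll":0}
    - {"x":0,"y":0,"z":0,"roll":0}
    - {"x":0,"y":0,"z":0,"roll":0}

```text
clock: 16.2
tool_pos: [0.5419, 0.0609, 0.0765]
orientation: [179.5, 0.2, 7.6]
force: [9.6, -36.9, -5.0]
opening: 0.05
```

>>> jog_arm:
  commands:
    - {"x":0,"y":-0.3,"z":0,"roll":0}
    - {"x":0,"y":0,"z":0,"roll":0}
    - {"x":0,"y":0,"z":0,"roll":0}

```text
clock: 16.5
tool_pos: [0.5414, 0.0623, 0.0766]
orientation: [179.4, 0.3, 7.6]
force: [13.0, -44.9, -3.5]
opening: 0.0509
```

>>> jog_arm:
  commands:
    - {"x":0,"y":0.9,"z":0,"roll":0}
    - {"x":0,"y":0.9,"z":0,"roll":0}
    - {"x":0,"y":0.7,"z":0,"roll":0}
    - {"x":0,"y":0,"z":-2.5,"roll":0}
    - {"x":0,"y":0,"z":-2.5,"roll":0}
    - {"x":0,"y":-4,"z":0,"roll":0}
    - {"x":0,"y":-4,"z":0,"roll":0}
    - {"x":0,"y":-4,"z":0,"roll":0}
    - {"x":0,"y":0,"z":0,"roll":0}

```text
clock: 17.4
tool_pos: [0.5303, 0.1694, 0.1271]
orientation: [-179.9, -0.2, 7.8]
force: [0.2, -0.3, -0.2]
opening: 0.0501
```

```bash
python3 cmp.py pics/f_cmp.png; cat > lean.py <<'E'
from ov import *
import sys
# dark/wood profile: find head edges along image rows in the 6x crops using red-channel gradient
def edges(a):
    b=cv2.cvtColor(cv2.GaussianBlur(a,(0,0),5),cv2.COLOR_BGR2HSV).astype(float); g=cv2.GaussianBlur(a,(0,0),5).astype(float)[:,:,1]
    o=[]
    for r in (195,205,215,225,235,245):
        d=np.diff(g[r,90:230]); o.append((90+d.argmax(),90+d.argmin()))
    return np.array(o)
for f in sys.argv[1:]:
    im=cv2.imread(f); L=edges(im[:,:360]); Rr=edges(im[:,360:])
    print(f,L.mean(1).tolist(),Rr.mean(1).tolist(),(Rr-L).mean(0)/6)
E
python3 lean.py pics/e_cmp.png pics/f_cmp.png
```

```text
scene 4 [(1.0, [0.0, -0.0]), (0.905, [-0.009999999776482582, -0.019999999552965164])]
scene 3 [(0.992, [0.44999998807907104, -0.5299999713897705]), (0.907, [0.9700000286102295, -2.009999990463257])]
scene 2 [(0.999, [0.03999999910593033, -0.05999999865889549]), (1.0, [-0.019999999552965164, 0.019999999552965164])]
scene 1 [(1.0, [0.019999999552965164, -0.0]), (1.0, [-0.029999999329447746, 0.019999999552965164])]
top 4 [(0.989, [0.03999999910593033, -0.10000000149011612]), (0.839, [2.6500000953674316, -6.639999866485596])]
top 3 [(0.987, [-0.9399999976158142, -0.7699999809265137]), (0.979, [-2.9200000762939453, 0.05999999865889549])]
top 2 [(0.993, [0.019999999552965164, -0.12999999523162842]), (0.991, [0.03999999910593033, 0.019999999552965164])]
top 1 [(0.808, [-0.09000000357627869, -0.75]), (0.998, [0.009999999776482582, 0.019999999552965164])]
pics/e_cmp.png [153.5, 153.0, 146.0, 144.5, 136.0, 135.0] [137.5, 135.5, 133.0, 127.0, 120.0, 119.5] [-2.44444444 -2.86111111]
pics/f_cmp.png [153.5, 153.0, 146.0, 144.5, 136.0, 135.0] [133.5, 132.5, 129.0, 126.0, 116.0, 116.0] [-3.05555556 -3.33333333]
```

View pics/f_cmp.png

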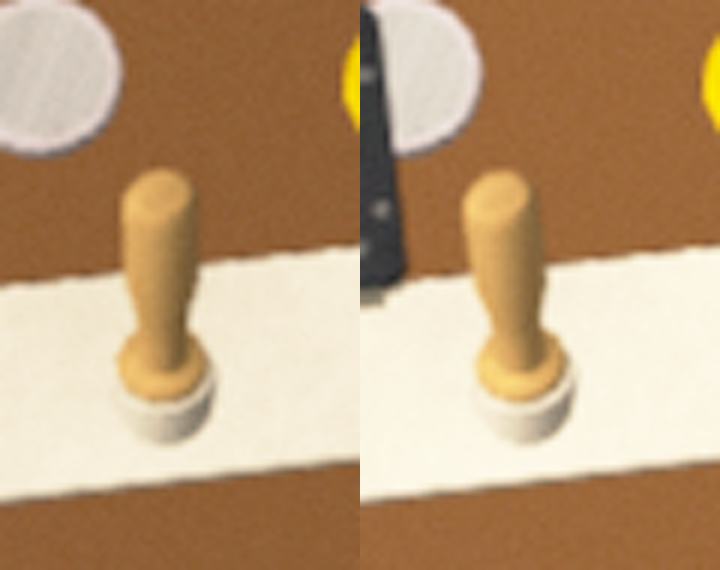

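Peg 3 now leans about 3.2 px from where it was found, about 0.078 rad, which is right over. Next I'll return centred on its square position and screw it in with short ratchet strokes.

```bash
python3 - <<'E'
from go import *
rel([.5457,.0411,.126]); rel([.5457,.0411,.074])
E
```

```text
t 17.5 tcp [0.5299 0.1664 0.1265] rpy [-1.7994e+02 -9.0000e-02  7.7400e+00] q [ 37.6  14.3 -22.4  -0.  -53.2  60.1] F [-0.4  0.2 -0.2] M [-0.1   0.02  0.  ] op 0.0502
tool shift cm [-0.12 12.62  0.04]
t 17.5 tcp [0.5299 0.1664 0.1265] rpy [-1.7994e+02 -9.0000e-02  7.7400e+00] q [ 37.6  14.3 -22.4  -0.  -53.2  60.1] F [-0.4  0.2 -0.2] M [-0.1   0.02  0.  ] op 0.0502
tool shift cm [-0.13 12.63  5.24]
```

>>> jog_arm:
  commands:
    - {"x":0,"y":4.2,"z":0,"roll":0}
    - {"x":0,"y":4.2,"z":0,"roll":0}
    - {"x":-0.1,"y":4.2,"z":0,"roll":0}
    - {"x":0,"y":0,"z":0,"roll":-0.12}
    - {"x":0,"y":0,"z":2.6,"roll":-0.12}
    - {"x":0,"y":0,"z":2.6,"roll":0}
    - {"x":0,"y":0,"z":0,"roll":0}
    - {"x":0,"y":0,"z":0,"roll":0}
    - {"x":0,"y":0,"z":0,"roll":0}

```text
clock: 18.4
tool_pos: [0.5464, 0.0396, 0.0751]
orientation: [180.0, -0.1, 21.3]
force: [0.3, 0.3, 0.3]
opening: 0.05
```

```bash
python3 - <<'E'
from go import *
rel([.5457,.0411,.074])
E
```

```text
t 18.4 tcp [0.5464 0.0396 0.0751] rpy [ 1.7999e+02 -1.2000e-01  2.1320e+01] q [ 24.7  17.1 -26.6   0.  -46.1  86.6] F [0.3 0.3 0.3] M [ 0.02 -0.08 -0.03] op 0.05
tool shift cm [-0.01 -0.17  0.11]
```

>>> jog_arm:
  commands:
    - {"x":0,"y":-0.15,"z":0.1,"roll":0}
    - {"x":0,"y":0,"z":0,"roll":0}
    - {"x":0,"y":0,"z":0,"roll":0}
    - {"x":0,"y":0,"z":0,"roll":0}
    - {"x":0,"y":0,"z":0,"roll":0}
    - {"x":0,"y":0,"z":0,"roll":0}
    - {"x":0,"y":0,"z":0,"roll":0}
  gripper: 0

```text
clock: 19.1
tool_pos: [0.5449, 0.0423, 0.073]
orientation: [-179.9, -0.1, 21.3]
force: [-4.0, 8.0, 4.4]
opening: 0.0261
```

```bash
python3 - <<'E'
from go import *
rel([.5457,.0411,.074])
E
```

```text
t 19.1 tcp [0.5449 0.0423 0.073 ] rpy [-1.799e+02 -9.000e-02  2.129e+01] q [ 24.9  17.2 -26.8  -0.1 -45.9  86.5] F [-4.   8.   4.4] M [ 3.34  1.53 -0.29] op 0.0261
tool shift cm [ 0.03  0.14 -0.1 ]
```

>>> jog_arm:
  commands:
    - {"x":0,"y":0,"z":0,"roll":0.1}
    - {"x":0,"y":0,"z":0,"roll":0.1}
    - {"x":0,"y":0,"z":0,"roll":0.1}
    - {"x":0,"y":0,"z":0,"roll":0}

```text
clock: 19.5
tool_pos: [0.5444, 0.0388, 0.0727]
orientation: [179.8, 0.1, 4.0]
force: [1.3, -9.1, 0.1]
opening: 0.0245
```

```bash
python3 - <<'E'
from go import *
rel([.5457,.0411,.074])
E
```

```text
t 19.5 tcp [0.5444 0.0388 0.0727] rpy [1.7981e+02 1.0000e-01 4.0200e+00] q [ 24.8  17.3 -26.9   0.2 -46.   69.1] F [ 1.3 -9.1  0.1] M [-4.07 -0.78  0.21] op 0.0245
tool shift cm [ 0.14 -0.22 -0.13]
```

>>> jog_arm:
  commands:
    - {"x":0,"y":0,"z":0,"roll":0.1}
    - {"x":0,"y":0,"z":0,"roll":0.1}
    - {"x":0,"y":0,"z":0,"roll":0.1}
    - {"x":0,"y":0,"z":0,"roll":0}

```text
clock: 19.9
tool_pos: [0.5449, 0.037, 0.0736]
orientation: [179.6, -0.0, -13.1]
force: [3.5, -19.0, 7.5]
opening: 0.0272
```

```bash
python3 - <<'E'
from go import *
rel([.5457,.0411,.074])
E
```

```text
t 19.9 tcp [0.5449 0.037  0.0736] rpy [ 1.7965e+02 -1.0000e-02 -1.3100e+01] q [ 24.7  17.2 -26.9   0.4 -46.1  52. ] F [  3.5 -19.    7.5] M [-8.15 -0.98  0.64] op 0.0272
tool shift cm [-0.01 -0.42 -0.04]
```

>>> jog_arm:
  commands:
    - {"x":0,"y":0,"z":0,"roll":0}
    - {"x":0,"y":0,"z":0,"roll":0}
    - {"x":0,"y":0,"z":0,"roll":0}
    - {"x":0,"y":0,"z":0,"roll":0}
  gripper: 4

```text
clock: 20.3
tool_pos: [0.5448, 0.0411, 0.0725]
orientation: [-180.0, 0.0, -13.0]
force: [0.0, 0.6, -0.6]
opening: 0.04
```

```bash
python3 - <<'E'
from go import *
rel([.5457,.0411,.074])
E
```

```text
t 20.3 tcp [0.5448 0.0411 0.0725] rpy [-1.7999e+02  1.0000e-02 -1.3050e+01] q [ 24.9  17.3 -26.8  -0.  -45.9  52.1] F [ 0.   0.6 -0.6] M [-0.    0.03 -0.  ] op 0.04
tool shift cm [ 0.09 -0.02 -0.15]
```

>>> jog_arm:
  commands:
    - {"x":0.3,"y":0,"z":0,"roll":-0.15}
    - {"x":0,"y":0,"z":0,"roll":-0.15}
    - {"x":0,"y":0,"z":0,"roll":-0.15}
    - {"x":0,"y":0,"z":0,"roll":-0.15}
    - {"x":0,"y":0,"z":0,"roll":0}

```text
clock: 20.8
tool_pos: [0.5477, 0.0405, 0.0725]
orientation: [-180.0, 0.0, 21.5]
force: [0.5, 0.3, 0.3]
opening: 0.0399
```

>>> jog_arm:
  commands:
    - {"x":0,"y":0,"z":0,"roll":0}
    - {"x":0,"y":0,"z":0,"roll":0}
    - {"x":0,"y":0,"z":0,"roll":0}
    - {"x":0,"y":0,"z":0,"roll":0}
    - {"x":0,"y":0,"z":0,"roll":0}
  gripper: 0

```text
clock: 21.3
tool_pos: [0.5475, 0.0415, 0.0726]
orientation: [-179.9, -0.0, 21.1]
force: [-3.3, 7.2, 2.3]
opening: 0.0268
```

```bash
python3 - <<'E'
from go import *
rel([.5457,.0411,.074])
E
```

```text
t 21.3 tcp [0.5475 0.0415 0.0726] rpy [-1.7989e+02 -5.0000e-02  2.1140e+01] q [ 24.7  17.5 -26.4  -0.1 -46.   86.5] F [-3.3  7.2  2.3] M [ 3.28  1.42 -0.22] op 0.0268
tool shift cm [-0.18 -0.03 -0.14]
```

>>> jog_arm:
  commands:
    - {"x":0,"y":0,"z":0,"roll":0.1}
    - {"x":0,"y":0,"z":0,"roll":0.1}
    - {"x":0,"y":0,"z":0,"roll":0.1}
    - {"x":0,"y":0,"z":0,"roll":0}

```text
clock: 21.7
tool_pos: [0.5489, 0.039, 0.0736]
orientation: [179.9, -0.1, 3.9]
force: [4.2, -6.6, 4.2]
opening: 0.0241
```

```bash
python3 - <<'E'
from go import *
rel([.5457,.0411,.074])
E
```

```text
t 21.7 tcp [0.5489 0.039  0.0736] rpy [ 1.7988e+02 -1.0000e-01  3.9100e+00] q [ 24.6  17.5 -26.4   0.2 -46.   69.2] F [ 4.2 -6.6  4.2] M [-3.04 -1.2   0.24] op 0.0241
tool shift cm [-0.31 -0.24 -0.04]
```

>>> jog_arm:
  commands:
    - {"x":0,"y":0,"z":0,"roll":0.1}
    - {"x":0,"y":0,"z":0,"roll":0.1}
    - {"x":0,"y":0,"z":0,"roll":0.1}
    - {"x":0,"y":0,"z":0,"roll":0}

```text
clock: 22.1
tool_pos: [0.5498, 0.0373, 0.0746]
orientation: [179.8, -0.2, -13.2]
force: [6.5, -15.8, 9.5]
opening: 0.0265
```

```bash
python3 - <<'E'
from go import *
rel([.5457,.0411,.074])
E
```

```text
t 22.1 tcp [0.5498 0.0373 0.0746] rpy [179.78  -0.22 -13.2 ] q [ 24.5  17.4 -26.4   0.4 -46.1  52. ] F [  6.5 -15.8   9.5] M [-7.12 -1.9   0.66] op 0.0265
tool shift cm [-0.49 -0.28  0.05]
```

>>> jog_arm:
  commands:
    - {"x":0,"y":0,"z":0,"roll":0}
    - {"x":0,"y":0,"z":0,"roll":0}
    - {"x":0,"y":0,"z":0,"roll":0}
    - {"x":0.2,"y":0,"z":0,"roll":-0.15}
    - {"x":0,"y":0,"z":0,"roll":-0.15}
    - {"x":0,"y":0,"z":0,"roll":-0.15}
    - {"x":0,"y":0,"z":0,"roll":-0.15}
    - {"x":0,"y":0,"z":0,"roll":0}
  gripper: 4

```text
clock: 22.9
tool_pos: [0.5494, 0.04, 0.0723]
orientation: [-180.0, 0.0, 21.4]
force: [-0.1, 0.2, 0.2]
opening: 0.0402
```

>>> jog_arm:
  commands:
    - {"x":0,"y":0,"z":0,"roll":0}
    - {"x":0,"y":0,"z":0,"roll":0}
    - {"x":0,"y":0,"z":0,"roll":0}
    - {"x":0,"y":0,"z":0,"roll":0}
    - {"x":0,"y":0,"z":0,"roll":0}
    - {"x":0,"y":0,"z":0,"roll":0}
  gripper: 0

```text
clock: 23.5
tool_pos: [0.5494, 0.0409, 0.0725]
orientation: [-179.9, -0.0, 21.1]
force: [-2.9, 7.5, 1.8]
opening: 0.0273
```

```bash
python3 - <<'E'
from go import *
rel([.5457,.0411,.074])
E
```

```text
t 23.5 tcp [0.5494 0.0409 0.0725] rpy [-1.799e+02 -3.000e-02  2.114e+01] q [ 24.6  17.7 -26.2  -0.1 -46.1  86.7] F [-2.9  7.5  1.8] M [ 2.94  1.31 -0.27] op 0.0273
tool shift cm [-0.33 -0.15 -0.15]
```

>>> jog_arm:
  commands:
    - {"x":0,"y":0,"z":0,"roll":0.1}
    - {"x":0,"y":0,"z":0,"roll":0.1}
    - {"x":0,"y":0,"z":0,"roll":0.1}
    - {"x":0,"y":0,"z":0,"roll":0}

```text
clock: 23.9
tool_pos: [0.551, 0.0389, 0.0736]
orientation: [179.9, -0.1, 3.9]
force: [2.2, -4.6, 3.8]
opening: 0.0243
```

```bash
python3 - <<'E'
from go import *
rel([.5457,.0411,.074])
E
```

```text
t 23.9 tcp [0.551  0.0389 0.0736] rpy [ 1.7991e+02 -1.2000e-01  3.9000e+00] q [ 24.4  17.6 -26.2   0.2 -46.1  69.3] F [ 2.2 -4.6  3.8] M [-2.24 -1.06  0.18] op 0.0243
tool shift cm [-0.51 -0.25 -0.04]
```

>>> jog_arm:
  commands:
    - {"x":0,"y":0,"z":0,"roll":0.1}
    - {"x":0,"y":0,"z":0,"roll":0.1}
    - {"x":0,"y":0,"z":0,"roll":0.1}
    - {"x":0,"y":0,"z":0,"roll":0}

```text
clock: 24.3
tool_pos: [0.5528, 0.038, 0.0744]
orientation: [179.9, -0.3, -13.2]
force: [9.4, -12.1, 5.5]
opening: 0.0265
```

```bash
python3 - <<'E'
from go import *
rel([.5457,.0411,.074])
E
```

```text
t 24.3 tcp [0.5528 0.038  0.0744] rpy [179.91  -0.31 -13.21] q [ 24.4  17.6 -26.1   0.4 -46.1  52.2] F [  9.4 -12.1   5.5] M [-5.29 -3.11  0.62] op 0.0265
tool shift cm [-0.76 -0.14  0.04]
```

>>> jog_arm:
  commands:
    - {"x":0,"y":0,"z":0,"roll":0}
    - {"x":0,"y":0,"z":0,"roll":0}
    - {"x":0,"y":0,"z":0,"roll":0}
    - {"x":0,"y":0,"z":0,"roll":-0.15}
    - {"x":0,"y":0,"z":-2.6,"roll":-0.15}
    - {"x":0,"y":0,"z":-2.6,"roll":-0.06}
    - {"x":0,"y":-4.2,"z":0,"roll":0}
    - {"x":0,"y":-4.2,"z":0,"roll":0}
    - {"x":0,"y":-4.2,"z":0,"roll":0}
    - {"x":0,"y":0,"z":0,"roll":0}
  gripper: 4.6

```text
clock: 25.3
tool_pos: [0.5327, 0.1686, 0.1246]
orientation: [-180.0, -0.0, 7.7]
force: [0.4, -0.7, -0.9]
opening: 0.0459
```

```bash
python3 cmp.py pics/g_cmp.png | grep " 3 "; python3 lean.py pics/g_cmp.png; python3 - <<'E'
from go import *
rel([.5457,.0411,.074])
E
```

```text
scene 3 [(0.896, [-0.09000000357627869, 0.03999999910593033]), (0.946, [0.2199999988079071, -0.800000011920929])]
top 3 [(0.982, [-0.3400000035762787, -0.5299999713897705]), (0.945, [-1.3700000047683716, 0.09000000357627869])]
pics/g_cmp.png [153.5, 153.0, 146.0, 144.5, 136.0, 135.0] [145.5, 141.0, 139.0, 134.5, 136.0, 138.0] [-1.38888889 -0.5       ]
t 25.4 tcp [0.5324 0.1656 0.1242] rpy [1.7999e+02 5.0000e-02 7.6600e+00] q [ 37.4  14.7 -22.1  -0.  -53.2  60.3] F [-0.6 -0.9 -0.1] M [-0.12  0.05 -0.  ] op 0.0463
tool shift cm [-0.34 12.52  5.02]
```

View pics/g_cmp.png

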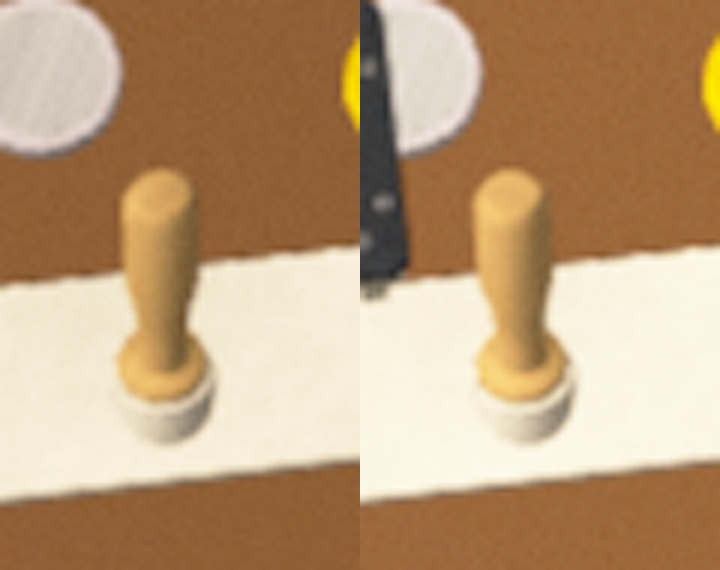

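Peg 3 now sits at about -1.4 px, against -2.9 px when it was right over. That's about 0.037 rad, or square. To see if it's home or only centred, I'll repeat the same one-finger push and look.

>>> jog_arm:
  commands:
    - {"x":-0.3,"y":4.2,"z":0,"roll":0}
    - {"x":0,"y":4.2,"z":0,"roll":0}
    - {"x":0,"y":4.0,"z":0,"roll":0}
    - {"x":0,"y":0,"z":0,"roll":0}
    - {"x":0,"y":0,"z":2.5,"roll":0}
    - {"x":0,"y":0,"z":2.5,"roll":0}
    - {"x":0,"y":-0.6,"z":0,"roll":0}
    - {"x":0,"y":-0.5,"z":0,"roll":0}
    - {"x":0,"y":0,"z":0,"roll":0}
    - {"x":0,"y":0,"z":0,"roll":0}

```text
clock: 26.4
tool_pos: [0.545, 0.0523, 0.0754]
orientation: [180.0, -0.0, 7.6]
force: [-0.7, -3.8, -2.1]
opening: 0.0459
```

>>> jog_arm:
  commands:
    - {"x":0,"y":-0.3,"z":0,"roll":0}
    - {"x":0,"y":0,"z":0,"roll":0}
    - {"x":0,"y":0,"z":0,"roll":0}

```text
clock: 26.7
tool_pos: [0.5448, 0.054, 0.0755]
orientation: [179.9, -0.0, 7.6]
force: [1.8, -8.8, -0.1]
opening: 0.0458
```

>>> jog_arm:
  commands:
    - {"x":0,"y":-0.3,"z":0,"roll":0}
    - {"x":0,"y":0,"z":0,"roll":0}
    - {"x":0,"y":0,"z":0,"roll":0}

```text
clock: 27.0
tool_pos: [0.5445, 0.0555, 0.0756]
orientation: [179.8, 0.0, 7.6]
force: [4.0, -17.3, -0.2]
opening: 0.0458
```

>>> jog_arm:
  commands:
    - {"x":0,"y":-0.3,"z":0,"roll":0}
    - {"x":0,"y":0,"z":0,"roll":0}
    - {"x":0,"y":0,"z":0,"roll":0}

```text
clock: 27.3
tool_pos: [0.5442, 0.057, 0.0758]
orientation: [179.7, 0.1, 7.6]
force: [6.4, -25.7, 0.5]
opening: 0.0462
```

>>> jog_arm:
  commands:
    - {"x":0,"y":0.9,"z":0,"roll":0}
    - {"x":0,"y":0.9,"z":0,"roll":0}
    - {"x":0,"y":0.2,"z":0,"roll":0}
    - {"x":0,"y":0,"z":-2.5,"roll":0}
    - {"x":0,"y":0,"z":-2.5,"roll":0}
    - {"x":0,"y":-4,"z":0,"roll":0}
    - {"x":0,"y":-4,"z":0,"roll":0}
    - {"x":0,"y":-4,"z":0,"roll":0}
    - {"x":0,"y":0,"z":0,"roll":0}

```text
clock: 28.2
tool_pos: [0.531, 0.1649, 0.1254]
orientation: [-179.9, -0.1, 7.8]
force: [0.0, 0.5, -0.7]
opening: 0.0465
```

```bash
python3 cmp.py pics/h_cmp.png | grep " 3 "; python3 lean.py pics/h_cmp.png; python3 - <<'E'
from go import *
rel([.5457,.0411,.074])
E
```

```text
scene 3 [(0.919, [-0.15000000596046448, 0.03999999910593033]), (0.946, [0.20000000298023224, -0.800000011920929])]
top 3 [(0.697, [-0.5899999737739563, -1.2999999523162842]), (0.943, [-1.3700000047683716, 0.05999999865889549])]
pics/h_cmp.png [153.5, 153.0, 146.0, 144.5, 136.0, 135.0] [145.5, 141.0, 140.0, 133.0, 136.5, 138.0] [-1.30555556 -0.58333333]
t 28.3 tcp [0.5307 0.1619 0.125 ] rpy [-1.7996e+02 -5.0000e-02  7.7100e+00] q [ 37.2  14.4 -22.5  -0.  -53.   60.5] F [ 0.2  0.1 -0.2] M [-0.1  -0.   -0.05] op 0.0461
tool shift cm [-0.13 12.18  5.09]
```

View pics/h_cmp.png

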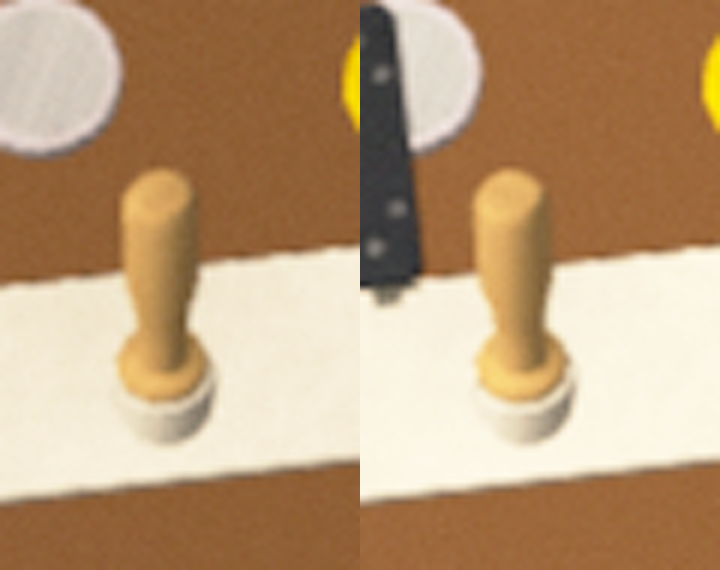

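The push moved nothing (-1.37 px before and after), so the play is gone. I'll add one more full clockwise stroke for margin, then let go.

>>> jog_arm:
  commands:
    - {"x":0.2,"y":4.1,"z":0,"roll":0}
    - {"x":0,"y":4.1,"z":0,"roll":0}
    - {"x":0,"y":4.0,"z":0,"roll":0}
    - {"x":0,"y":0,"z":0,"roll":-0.12}
    - {"x":0,"y":0,"z":2.6,"roll":-0.12}
    - {"x":0,"y":0,"z":2.5,"roll":0}
    - {"x":0,"y":0,"z":0,"roll":0}
    - {"x":0,"y":0,"z":0,"roll":0}

```text
clock: 29.1
tool_pos: [0.5488, 0.0389, 0.0739]
orientation: [180.0, 0.0, 21.3]
force: [0.6, -0.3, 1.6]
opening: 0.046
```

>>> jog_arm:
  commands:
    - {"x":0,"y":0,"z":0,"roll":0}
    - {"x":0,"y":0,"z":0,"roll":0}
    - {"x":0,"y":0,"z":0,"roll":0}
    - {"x":0,"y":0,"z":0,"roll":0}
    - {"x":0,"y":0,"z":0,"roll":0}
    - {"x":0,"y":0,"z":0,"roll":0}
  gripper: 0

```text
clock: 29.7
tool_pos: [0.5492, 0.0409, 0.0746]
orientation: [-179.9, -0.1, 21.3]
force: [-2.8, 6.1, 5.3]
opening: 0.0264
```

>>> jog_arm:
  commands:
    - {"x":0,"y":0,"z":0,"roll":0.1}
    - {"x":0,"y":0,"z":0,"roll":0.1}
    - {"x":0,"y":0,"z":0,"roll":0.1}
    - {"x":0,"y":0,"z":0,"roll":0.1}
    - {"x":0,"y":0,"z":0,"roll":0.1}
    - {"x":0,"y":0,"z":0,"roll":0.1}
    - {"x":0,"y":0,"z":0,"roll":0}
    - {"x":0,"y":0,"z":0,"roll":0}

```text
clock: 30.5
tool_pos: [0.5537, 0.0388, 0.0759]
orientation: [-180.0, -0.5, -12.9]
force: [14.5, -11.7, -2.4]
opening: 0.0256
```

```bash
python3 - <<'E'
from go import *
rel([.5457,.0411,.074])
E
```

```text
t 30.5 tcp [0.5537 0.0388 0.0759] rpy [-179.95   -0.5   -12.87] q [ 24.4  17.5 -26.1   0.4 -46.   52.5] F [ 14.5 -11.7  -2.4] M [-4.86 -5.39  0.68] op 0.0256
tool shift cm [-0.83 -0.04  0.18]
```

>>> jog_arm:
  commands:
    - {"x":0,"y":0,"z":0,"roll":0}
    - {"x":0,"y":0,"z":0,"roll":0}
    - {"x":0,"y":0,"z":0,"roll":0}
    - {"x":0,"y":0,"z":0,"roll":-0.15}
    - {"x":0,"y":0,"z":-2.6,"roll":-0.15}
    - {"x":0,"y":0,"z":-2.6,"roll":-0.06}
    - {"x":0,"y":-4.2,"z":-1,"roll":0}
    - {"x":0,"y":-4.2,"z":-1,"roll":0}
    - {"x":0,"y":-4.2,"z":0,"roll":0}
    - {"x":0,"y":0,"z":0,"roll":0}
  gripper: 4.6

```text
clock: 31.5
tool_pos: [0.5318, 0.1686, 0.1462]
orientation: [-179.9, -0.1, 7.8]
force: [-1.2, -0.1, -0.7]
opening: 0.0459
```

```bash
python3 cmp.py pics/i_cmp.png; python3 - <<'E'
from go import *
rel([.5457,.0411,.074])
for n in ["top"]:
    s=ctrl.snapshot(n); im=s["image"][:,:,::-1]; cv2.imwrite(f"pics/i_{n}.png",cv2.resize(im[100:300,200:460],None,fx=3,fy=3))
E
```

```text
scene 4 [(1.0, [0.009999999776482582, -0.009999999776482582]), (1.0, [0.019999999552965164, -0.009999999776482582])]
scene 3 [(0.907, [-0.11999999731779099, 0.05000000074505806]), (0.959, [0.27000001072883606, -0.800000011920929])]
scene 2 [(1.0, [0.019999999552965164, -0.029999999329447746]), (1.0, [-0.029999999329447746, 0.029999999329447746])]
scene 1 [(1.0, [-0.009999999776482582, 0.029999999329447746]), (0.904, [-0.7300000190734863, 0.36000001430511475])]
top 4 [(0.989, [0.019999999552965164, -0.15000000596046448]), (0.646, [-0.05000000074505806, 0.15000000596046448])]
top 3 [(0.975, [-0.33000001311302185, -0.5299999713897705]), (0.943, [-1.3600000143051147, 0.05000000074505806])]
top 2 [(0.843, [-0.09000000357627869, -0.7900000214576721]), (0.994, [0.009999999776482582, 0.07000000029802322])]
top 1 [(0.789, [-0.07000000029802322, -0.800000011920929]), (0.999, [0.009999999776482582, 0.05000000074505806])]
t 31.6 tcp [0.5314 0.1654 0.1454] rpy [1.8e+02 4.0e-02 7.7e+00] q [ 37.4  13.4 -20.8  -0.  -55.8  60.3] F [-0.2  0.2  0.4] M [-0.07 -0.03  0.02] op 0.0462
tool shift cm [-0.25 12.51  7.14]
```

View pics/i_top.png

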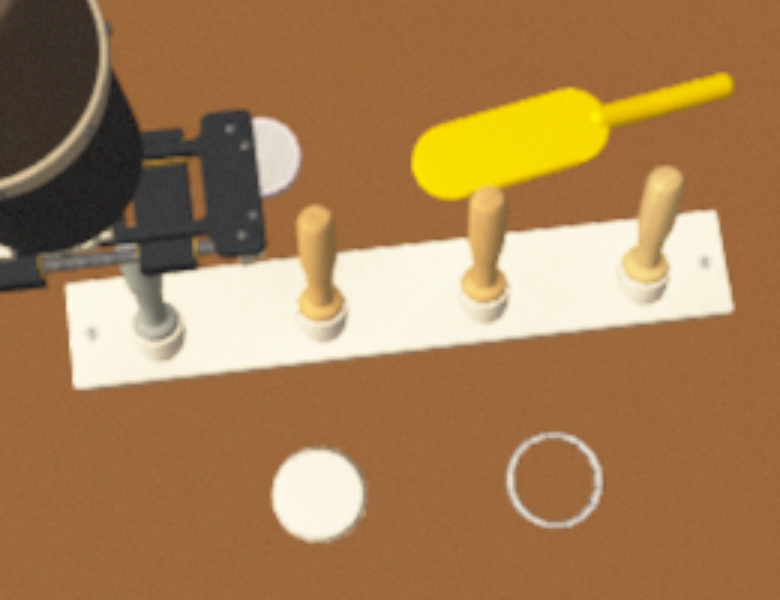

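Peg 3 is unchanged and square at (320,260) in the crop. The jar, bracelet, tin and brush are where they were, and the gripper is clear with about zero force. I'll hand in.

```bash
python3 -c "
from plant import ctrl
print(ctrl.close_job())"
```

```text
the job is handed in; nothing more can be done
None
```

The loose peg was the third from the rail's -y end. I rocked it right over to +y, screwed it in clockwise and let go. The job was handed in at about 31.7 s.

**Finding it:** In the first pictures peg 3 seemed to lean towards -y. My first grip test on it was misleading, because it felt springy like a firm peg. Gripping peg 4 for comparison showed what rigid feels like: 0.1 mm of movement over a 30 N swing. Later pictures showed peg 3 had shifted and stayed put. I did not touch pegs 1 and 2.

**Rocking it over:** I pushed the head towards +y with one finger. The top view showed a shift of about 3.2 px from where it was found, or about 0.078 rad, before any turning.

**Screwing it in:** The jog cannot tilt the tool, so I gripped the slanted head vertically. I turned it in four clockwise strokes of about 0.53 rad each.

**Last checks:**
- **Play gone:** After three strokes the peg stood square, at about 0.037 rad. A 26 N push did not move it, with the image shift at -1.37 px before and after. The extra stroke for margin left it at -1.36 px.
- **Surroundings:** The jar, bracelet, hairbrush and snuff tin look unmoved. The gripper was clear of everything, with about zero force.
- **Not measured:** The peg is round, so I could not see its turn angle. The torque readings also showed no clear stop. That it is fully home rests on the lost play and on about 2.1 rad of turning applied against the 1.2 rad needed.

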